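# Prove the ratchet of an axle stand and let it down

### The job

Check the ratchet of the blue axle stand: draw its saddle straight up, gently enough that the stand's feet stay on the mat, until the pawl has dropped in under the top tooth, then push down on the saddle with about 15 N (25 N at most) for a second to prove that the pawl holds. Then lift the yellow release handle and keep it up until the column has sunk all the way down, let the handle drop back home, and leave the stand standing where it was and everything else on the shelf undisturbed.

Things in the scene. Friction and masses are not known exactly. Their poses are not given: they have to be found in the camera images.
- stand: Loose blue steel ratchet axle stand (frame 2.3 kg) on four feet, 194 x 194 mm at the foot, standing on the rubber mat. Origin: centre of the foot, at mat height; z up. The toothed column slides up and down in its middle, along z; the release handle sticks out along the stand's own -x.
- mat: Fixed black rubber mat, 4 mm thick, under the stand and the things around it; its upper face is 4 mm above the work surface.
- saddle (a point): Centre of the grey iron saddle, one piece with the column, on the stand's z axis, 194.5 mm above the stand's origin when fully down. 80 mm long (stand's x), 28 mm thick (stand's y: pinch it here from above), 35 mm high, a 14 mm wide horn at each end; between the horns (52 mm) its upper face lies 5.5 mm above this point, the horns' tops and its underside 17.5 mm above and below.
- column (a joint): Height of the column in m: 0 = fully down on its shoulder, growing as it is drawn up. Four teeth 18 mm apart: with the pawl under a tooth it rests at 0.018, 0.036, 0.054 or 0.072 (top tooth), within about 1 mm. It must be drawn about 4 mm above such a height before the pawl drops in under that tooth; a hard stop at 0.083 keeps it from coming out. Column and saddle weigh 0.64 to 0.86 kg.
- guide_top (a point): Top of the guide tube (48 mm in x, 41 mm in y of the stand), 165 mm above the stand's origin, 12 mm below the saddle when fully down. Greased and stiff: the column drags about 180 N per m/s (4 N at 20 mm/s); drawn up, its weight and up to 8 N for the pawl come on top. Pulled faster than about 90 mm/s or against its stop it lifts the stand; with the pawl clear it sinks by itself at 30 to 45 mm/s.
- release (a joint): Angle of the pawl and its release handle in rad: 0 = home (pawl in under the teeth), growing as the handle is lifted, hard stop at 0.45. A spring and its weight press it home. A rising tooth pushes it out to about 0.25, then it snaps back; lifted to 0.30 or more, the pawl is clear of all teeth. Lifting it from under a resting tooth first raises the column a few mm.
- handle_grip (a point): Centre of the yellow plastic grip at the end of the release handle, 56 mm long (stand's x), 20 mm wide (stand's y: pinch it here from above), 16 mm high; at home 108 mm from the column axis on the -x side, 145 mm above the stand's origin. It takes 3 to 5 N to lift. It swings up about the hinge: 33 mm up and 3 mm inwards at 0.30 rad, 42 mm up and 5 mm inwards at 0.38 rad.
- bin: Grey stackable plastic bin with fuse carriers, 170 x 110 x 75 mm, loose; origin at the centre of its underside. To be left alone.
- torch: Red torch lying on the mat, 160 mm long, 48 mm across the head, loose; origin under its middle. To be left alone.
- spotlight: Chrome spotlight on a small foot, 106 mm across, 126 mm high, loose; origin at the centre of the underside of its foot. To be left alone.
- switchplate: White switch plate lying flat, 100 x 50 x 9 mm, loose; origin at the centre of its underside. To be left alone.

How it is judged:
By the outcome, as a careful person would: the job done as asked, in the order asked, and still so for the second after the job is handed in, with the robot touching nothing.
It also fails if it takes over 67 s, if anything falls off the work surface, if the arm or the gripper's body presses on something with over 40 N, if the wrist force passes 120 N, or if a joint passes its speed limit or range.

### The arm

A 6-joint arm with a two-finger parallel gripper is mounted at the origin on the work surface. World frame = base frame: x ahead of the robot, y to its left, z up, the work surface at z = 0. Lengths are in mm, angles in rad, forces in N, time in s.
With the tool pointing down it reaches from about 350 to 775 mm from the base axis. Payload 7.3 kg.
Tool frame: the origin (TCP) lies midway between the tips of the shut fingers; the grasp point (between the pads) lies 19 mm behind it; z points along the fingers, y is the line along which they close (so a half turn about z gives the same grasp; the last joint's range is limited). The gripper opens to 92 mm and grips with 3 to 60 N. Pads are 19 mm wide; open, the fingers measure 130 mm over their backs; the gripper's body (75 mm by 190 mm) begins 47 mm behind the grasp point.
Start: joints at [-1.302, 0.342, 1.524, -0, 1.275, -0.146], TCP at [211.602, -480.489, 226.741] pointing down, gripper open.
Joint ranges: [-2.53, 2.53], [-0.77, 2.02], [0.04, 2.7], [-1, 4.14], [0.28, 2.66], [-3.11, 3.11]. Speed limits (rad/s): [2.57, 2.57, 3.14, 3.14, 3.14, 3.14].

### API

Orientations are given as [roll, pitch, yaw] about the fixed x, y, z axes, in that order (R = Rz(yaw) Ry(pitch) Rx(roll)).
In Python, from rig import env gives the robot as it stands.
- The arm moves only by the shell command python3 -m creep 'ROWS' [FORCE]. ROWS is a JSON object of lists of equal length, an entry for each row: "dp": the shift along the world's x, y, z scaled (see below), a list of three; "angular": the turn, a rotation vector about the world's x, y, z scaled (see below), a list of three; "hand": the gripper command: -1 is fully open, 1 is shut, values between are in proportion. In form: {"dp": [[tx, ty, tz], ...], "angular": [[rx, ry, rz], ...], "hand": [hand, ...]}. A call has 1 to 12 rows; each row shifts and turns the commanded pose from where the row before left it; what a row does not reach is not made up. The controller multiplies each number of a shift by 25 cm and each number of a turn by pi/2 rad. A row lasts 1/12 s, in which the tool goes at most 41.7 mm and 7.16 degrees, less where a joint would pass 70% of its speed; a pose out of reach is approached as far as the arm can. A call with a number of a shift or a turn outside -1 to 1 is refused whole. A call with a gripper value outside its range is refused whole. The fingers move at their own pace and stop on an object; FORCE is the grip in N (left out, the last holds). Time passes only in rows, so rows that do not move let the fingers close. It gives the time, the measured TCP pose, the force, the opening and the grip force at its end, in the units of the state.
- env.get_state(): the state, without advancing time (a new reading comes with each control period).
- env.get_image(name): name is "scene" or "top" or "wrist"; returns the picture (384x512x3 uint8, red, green, blue); there is no depth.
- env.get_calibration(name): a dict with "fx", "fy", "cx", "cy" (pixels), "dist_coeffs" ([k1, k2, p1, p2, k3] as OpenCV has them; the pictures are not rectified), "R" (3x3) and "t" (3): a world point X has camera coordinates R X + t; the wrist camera has in their place "tool_from_camera" (4x4, takes a point from camera to tool coordinates, whose origin is the TCP and whose axes are the flange's). Camera axes: x right, y down, z forward; pixel columns grow to the right and rows downward; lengths in mm; the calibration is good to about 2 mm. A picture is of the moment at which its call begins: read the wrist's pose just before it. get_calibration takes no time and is no camera call.
- env.hand_in(): hands the job in; it is judged then, once.
Trained networks look in the newest picture that a camera, given by its name, has taken for a name from the list of things; names that differ only in an ending like _2 or _b are one class to them, and where a whole thing is asked for, a point or a joint stands for the part that bears it (a point fixed in the world has none). Each returns a list of dicts, best first, with "confidence" (0 to 1); they miss things now and then, are a little off and sometimes report something else, mostly with a low value. They report only what shows in the picture. A call takes as long as a camera call.
- env.trace(camera, thing): "pixels" (384x512 bool, what is visible of it) and "rect" ([centre column, centre row, width, height] as shares, 0 to 1, of the picture: columns of its width, rows of its height, round what is visible of it).
- env.place_of(camera, thing): "position" ([column, row] as shares, 0 to 1, of the picture: columns of its width, rows of its height: a listed point, or the origin of a listed thing).
The state is a dict: "t": time; "joint_pos": joint angles; "dq": joint speeds; "effort": joint torques, N m; "tcp_pos": TCP position; "ee_rot": TCP orientation; "ft_force": force on the tool from outside, world axes, zero at the start; "moment": the same for the moment, N m; "grip_width": finger opening in mm; "grip_force": force on a finger pad.
Only numpy, scipy, OpenCV 4.12 (cv2) and the standard library are available. Lean on these libraries where they do the work, as an engineer would, in place of code of your own. Each camera call takes 0.05 s, during which the arm holds its last target. There are 200 camera calls.

## Working session

There is one attempt and no reset: what is moved stays moved. The work goes in short steps, Python scripts to look and compute and a shell command to move; the robot and the scene stay as the last step left them, time stands still between calls to the robot, and variables do not carry over. Pictures are saved under pics/ and viewed, at most 10 in all, crops included, and the job is handed in when it is done.

```bash
mkdir -p pics; ls; cat > h.py <<'E'
import numpy as np, cv2
from rig import env
def ray(cam,px):
    c=env.get_calibration(cam)
    K=np.array([[c["fx"],0,c["cx"]],[0,c["fy"],c["cy"]],[0,0,1.]])
    u=cv2.undistortPoints(np.array([[px]],float),K,np.array(c["dist_coeffs"]))[0,0]
    R=np.array(c["R"]);t=np.array(c["t"])
    return -R.T@t, R.T@np.array([u[0],u[1],1])
def atz(cam,px,z):
    o,d=ray(cam,px); return o+d*(z-o[2])/d[2]
def tri(rays):
    A=0;b=0
    for o,d in rays:
        d=d/np.linalg.norm(d);P=np.eye(3)-np.outer(d,d);A=A+P;b=b+P@o
    X=np.linalg.solve(A,b); return X
def proj(cam,X):
    c=env.get_calibration(cam)
    K=np.array([[c["fx"],0,c["cx"]],[0,c["fy"],c["cy"]],[0,0,1.]])
    return cv2.projectPoints(np.array([X],float),cv2.Rodrigues(np.array(c["R"]))[0],np.array(c["t"],float),K,np.array(c["dist_coeffs"]))[0][0,0]
E
python3 - <<'E'
from h import *
np.set_printoptions(precision=1,suppress=True)
for n in("scene","top"): cv2.imwrite(f"pics/{n}0.png",env.get_image(n)[:,:,::-1])
for th in ["saddle","handle_grip","guide_top","stand","bin","torch","spotlight","switchplate"]:
    rs=[]
    for n in("scene","top"):
        r=env.place_of(n,th)
        if r:
            px=np.array(r[0]["position"])*[512,384]; rs.append(ray(n,px)); print(th,n,px,round(r[0]["confidence"],2))
    if len(rs)==2:
        X=tri(rs);print("  ",X,[np.linalg.norm(np.cross(X-o,d/np.linalg.norm(d))).round(1) for o,d in rs])
s=env.get_state();print(s)
E
```

```text
pics
saddle scene [279.8 190.8] 0.89
saddle top [240.9 162.3] 0.65
   [620.2  24.6 208.8] [np.float64(1.8), np.float64(1.8)]
handle_grip scene [241.2 197.8] 0.63
handle_grip top [254.4 206. ] 0.75
   [510.7 -11.2 150.9] [np.float64(2.9), np.float64(2.9)]
guide_top scene [278.  202.1] 0.61
guide_top top [240.9 169.1] 0.85
   [610.7  26.1 166.6] [np.float64(0.3), np.float64(0.3)]
stand scene [281.6 244.4] 0.76
stand top [241.9 175. ] 0.66
   [620.3  26.3  20.7] [np.float64(3.0), np.float64(3.0)]
bin scene [341.2 205.1] 0.77
bin top [137.2 180.1] 0.84
   [609.2 341.7 -18.9] [np.float64(3.9), np.float64(3.9)]
torch scene [188.8 338.9] 0.85
torch top [359.5 159. ] 0.68
   [ 666.8 -336.5   -0.4] [np.float64(0.1), np.float64(0.1)]
spotlight scene [148.9 291.1] 0.97
spotlight top [357.  222.5] 0.7
   [ 473.4 -320.8   -2.7] [np.float64(1.3), np.float64(1.3)]
switchplate top [167.7 240.9] 0.85
{'t': 0.9, 'joint_pos': array([-1.3,  0.3,  1.5,  0. ,  1.3, -0.1]), 'dq': array([-0., -0., -0., -0.,  0.,  0.]), 'effort': array([  0. , -43.1, -24.4,   0.1,   0. ,   0. ]), 'tcp_pos': array([ 211.6, -480.5,  226.8]), 'ee_rot': array([3.1, 0. , 0.4]), 'ft_force': array([ 0.7, -0.3,  0.1]), 'moment': array([ 0. ,  0. , -0.1]), 'grip_force': 0.0, 'grip_width': 91.70936564423916}
```

View pics/scene0.png

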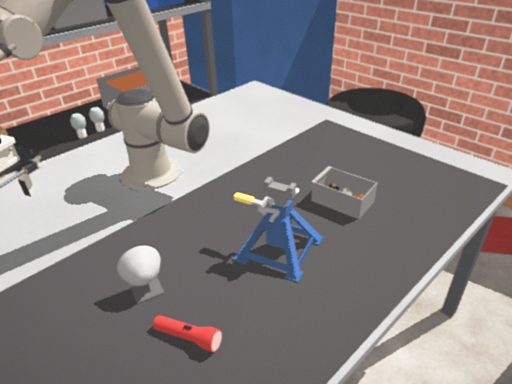

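View pics/top0.png

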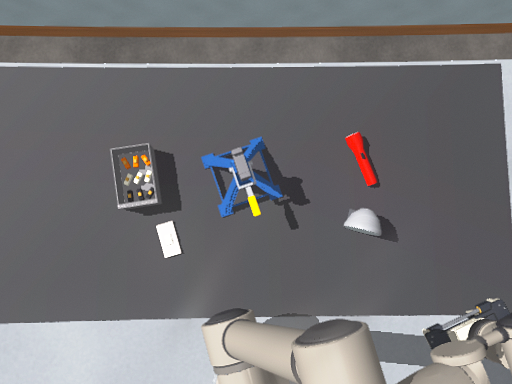

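```bash
python3 - <<'E'
from h import *
np.set_printoptions(precision=2,suppress=True)
for z,th in ((198.5,"saddle"),(149,"handle_grip"),(169,"guide_top"),(4,"stand")):
    for n in("scene","top"):
        r=env.place_of(n,th)[0]; print(th,n,atz(n,np.array(r["position"])*[512,384],z)[:2])
# saddle/grip masks in top: axis direction
for th,z in (("saddle",210),("handle_grip",155)):
    r=env.trace("top",th)
    if not r: continue
    m=r[0]["pixels"]; ys,xs=np.nonzero(m)
    P=np.array([atz("top",(x,y),z)[:2] for x,y in zip(xs,ys)])
    (c,wh,a)=cv2.minAreaRect(P.astype(np.float32))
    u=np.linalg.svd(P-P.mean(0))[2][0]
    print(th,len(P),P.mean(0),c,wh,a,"axis deg",np.degrees(np.arctan2(u[1],u[0])))
s=env.get_state();print(s["ee_rot"])
E
```

```text
saddle scene [609.39  33.71]
saddle top [623.41  25.96]
handle_grip scene [506.99 -11.84]
handle_grip top [512.7   -8.94]
guide_top scene [612.66  23.42]
guide_top top [610.5  26.3]
stand scene [609.84  42.2 ]
stand top [620.9   24.11]
saddle 326 [616.15  25.38] (616.9771118164062, 25.58849334716797) (84.48808288574219, 28.598796844482422) 18.333189010620117 axis deg -162.2990834257846
handle_grip 364 [545.5   1.5] (553.8733520507812, 5.328788757324219) (143.38040161132812, 51.4654426574707) 17.666534423828125 axis deg -162.72640358343685
[3.14 0.   0.41]
```

The scene picture shows the blue stand at about (280,220), its saddle at (280,190) and the yellow grip at (244,198). In the top picture the saddle is at (241,162) and the grip at (254,205). The surroundings are clear: bin to the left, spotlight and torch well to the right. The stand's x axis points at about 17.7°, and its centre is at about (616,25).

```bash
R='[0,0,0]'; python3 -m creep '{"dp":[[0,0,0.1],[0,0,0.1],[0.08,0.1,0.1],[0.08,0.1,0.07],[0.08,0.1,0],[0.08,0.1,0],[0.08,0.1,0],[0.08,0.1,0],[0.08,0.1,0],[0.08,0.1,0],[0.08,0.1,0],[0.08,0.1,0]],"angular":[[0,0,-0.005],[0,0,-0.005],[0,0,-0.005],[0,0,-0.005],[0,0,-0.005],[0,0,-0.005],[0,0,-0.005],[0,0,-0.005],[0,0,-0.005],[0,0,-0.005],[0,0,-0.005],[0,0,-0.005]],"hand":[-1,-1,-1,-1,-1,-1,-1,-1,-1,-1,-1,-1]}' 30
python3 -m creep '{"dp":[[0.08,0.1,0],[0.08,0.1,0],[0.08,0.1,0],[0.08,0.1,0],[0.08,0.1,0],[0.08,0.1,0],[0.08,0.1,0],[0.08,0.1,0],[0.06,0.1,0],[0,0,0],[0,0,0]],"angular":[[0,0,0],[0,0,0],[0,0,0],[0,0,0],[0,0,0],[0,0,0],[0,0,0],[0,0,0],[0,0,0],[0,0,0],[0,0,0]],"hand":[-1,-1,-1,-1,-1,-1,-1,-1,-1,-1,-1]}'
cat > w.py <<'E'
from h import *
from scipy.spatial.transform import Rotation as Ro
def wcam():
    s=env.get_state(); c=env.get_calibration("wrist"); T=np.array(c["tool_from_camera"])
    Rt=Ro.from_euler("xyz",s["ee_rot"]).as_matrix()
    img=env.get_image("wrist")
    K=np.array([[c["fx"],0,c["cx"]],[0,c["fy"],c["cy"]],[0,0,1.]])
    def at(px,z):
        u=cv2.undistortPoints(np.array([[px]],float),K,np.array(c["dist_coeffs"]))[0,0]
        d=Rt@T[:3,:3]@np.array([u[0],u[1],1]); o=Rt@T[:3,3]+np.array(s["tcp_pos"])
        return (o+d*(z-o[2])/d[2])[:2]
    return s,img,at
E
cat > look.py <<'E'
import sys
from w import *
np.set_printoptions(precision=2,suppress=True)
s,img,at=wcam(); cv2.imwrite(f"pics/{sys.argv[1]}.png",img[:,:,::-1])
print(s["t"],s["tcp_pos"],s["ee_rot"],s["ft_force"])
for th,z in (("saddle",198.5),("handle_grip",149),("guide_top",169)):
    r=env.place_of("wrist",th)
    if r:
        px=np.array(r[0]["position"])*[512,384]; print(th,px,at(px,z),r[0]["confidence"])
    r=env.trace("wrist",th)
    if r:
        m=r[0]["pixels"].astype(np.uint8); ys,xs=np.nonzero(m)
        P=np.array([at((x,y),z) for x,y in zip(xs[::5],ys[::5])],np.float32)
        print("  mask",cv2.minAreaRect(P))
E
python3 look.py w1
```

```text
t: 2.4
tcp_pos: [412.3, -229.1, 319.4]
ee_rot: [3.141, -0.0, 0.32]
ft_force: [0.2, -0.0, -1.1]
grip_width: 91.6
grip_force: 0.0
t: 3.32
tcp_pos: [586.9, -4.3, 318.6]
ee_rot: [-3.141, 0.001, 0.323]
ft_force: [-0.2, -1.3, -0.4]
grip_width: 91.8
grip_force: 0.0
3.3167 [586.87  -4.26 318.57] [-3.14  0.    0.32] [-0.24 -1.25 -0.38]
saddle [236.19 149.91] [612.63  24.41] 0.55
  mask ((611.8556518554688, 24.969032287597656), (89.93041229248047, 32.08412551879883), 18.266599655151367)
  mask ((556.4908447265625, 4.642436981201172), (147.05810546875, 52.059906005859375), 18.858631134033203)
guide_top [238.18 141.39] [617.64  25.71] 0.77
  mask ((595.4370727539062, 10.503860473632812), (203.14352416992188, 127.04405975341797), 18.518247604370117)
```

View pics/w1.png

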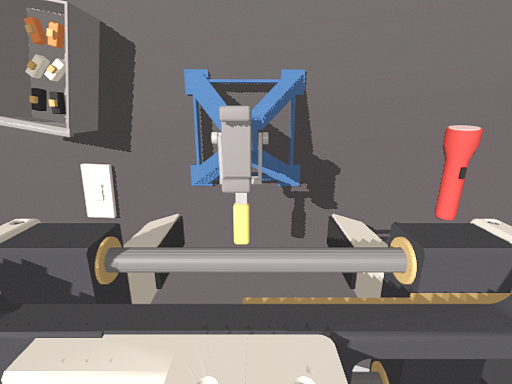

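```bash
python3 - <<'E'
from w import *
np.set_printoptions(precision=2,suppress=True)
s,img,at=wcam()
ps=[]
for i in range(4):
    r=env.trace("wrist","saddle")
    if r:
        m=r[0]["pixels"].astype(np.uint8); ys,xs=np.nonzero(m)
        for z in(204,216):
            P=np.array([at((x,y),z) for x,y in zip(xs,ys)],np.float32);print(z,cv2.minAreaRect(P),P.mean(0),r[0]["confidence"])
            
    for th,z in(("saddle",198.5),("handle_grip",149),("guide_top",169),("stand",4)):
        r=env.place_of("wrist",th)
        if r:print(th,at(np.array(r[0]["position"])*[512,384],z),r[0]["confidence"])
    s,img,at=wcam()
E
```

```text
204 ((613.1876831054688, 23.666778564453125), (88.43112182617188, 32.022560119628906), 19.3613338470459) [615.34  24.64] 0.97
216 ((615.1685180664062, 23.365530014038086), (84.54698181152344, 30.616050720214844), 19.361339569091797) [617.22  24.29] 0.97
saddle [614.02  26.8 ] 0.59
handle_grip [514.7   -9.48] 0.74
guide_top [617.49  25.61] 0.58
stand [615.22  21.79] 0.8
204 ((612.7684936523438, 24.522964477539062), (87.30899047851562, 31.49679946899414), 18.04212188720703) [614.9   24.82] 0.74
216 ((614.7822875976562, 24.22054672241211), (83.47000122070312, 30.111865997314453), 18.042068481445312) [616.82  24.5 ] 0.74
saddle [615.68  25.91] 0.73
handle_grip [513.84 -10.6 ] 0.56
guide_top [615.79  22.87] 0.87
stand [614.04  26.66] 0.58
204 ((612.8973999023438, 24.501392364501953), (87.15625762939453, 31.367982864379883), 18.368572235107422) [614.97  24.98] 0.73
216 ((614.9088745117188, 24.20895004272461), (83.32292938232422, 29.988361358642578), 18.368499755859375) [616.89  24.67] 0.73
saddle [612.45  24.2 ] 0.61
handle_grip [515.67  -8.4 ] 0.9
guide_top [616.92  24.49] 0.84
stand [616.42  23.53] 0.81
204 ((612.8396606445312, 24.65056800842285), (87.29837036132812, 31.421937942504883), 18.054792404174805) [615.04  24.9 ] 0.91
216 ((614.8536987304688, 24.34983253479004), (83.45877838134766, 30.039947509765625), 18.05478858947754) [616.96  24.59] 0.91
saddle [614.57  26.59] 0.92
handle_grip [516.24 -10.15] 0.61
guide_top [617.    22.42] 0.79
stand [620.31  20.4 ] 0.74
```

The wrist picture shows the saddle at (235,150), lined up with the tool, and the grip at (241,225). The stand's yaw is about 18.3° and the saddle is at about (615.5,24.5). The tool's yaw already matches, so I'm moving over it and down.

```bash
python3 -m creep '{"dp":[[0.06,0.06,0],[0.054,0.055,-0.04],[0,0,-0.1],[0,0,-0.1],[0,0,-0.1],[0,0,-0.1],[0,0,-0.06],[0,0,-0.04],[0,0,0],[0,0,0]],"angular":[[0,0,0],[0,0,0],[0,0,0],[0,0,0],[0,0,0],[0,0,0],[0,0,0],[0,0,0],[0,0,0],[0,0,0]],"hand":[-1,-1,-1,-1,-1,-1,-0.4,-0.2,-0.2,-0.2]}' 3
python3 look.py w2
```

```text
t: 5.75
tcp_pos: [615.3, 23.2, 184.6]
ee_rot: [3.141, -0.0, 0.321]
ft_force: [0.2, 0.6, 0.4]
grip_width: 69.4
grip_force: 0.0
5.75 [615.33  23.23 184.59] [ 3.14 -0.    0.32] [0.21 0.6  0.39]
saddle [252.52 252.6 ] [607.91  21.82] 0.6
  mask ((616.5845947265625, 24.42470359802246), (80.23619079589844, 35.322017669677734), 20.000932693481445)
  mask ((604.8887939453125, 20.273164749145508), (37.84852600097656, 54.30804443359375), 19.28724479675293)
  mask ((626.9838256835938, 27.328807830810547), (150.98440551757812, 101.2586669921875), 18.02120018005371)
```

View pics/w2.png

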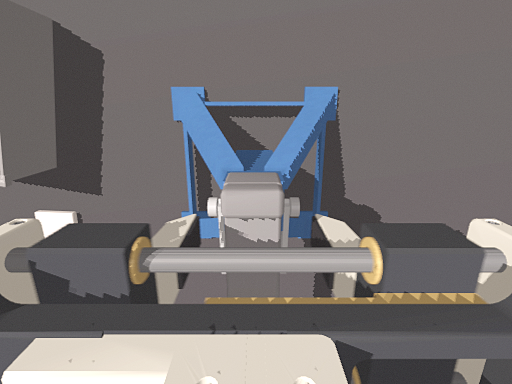

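The wrist picture shows the saddle's far horn between the fingers at columns 222–284, about 1.5 mm left of the finger midline at 257. I'll correct that and close softly.

```bash
python3 -m creep '{"dp":[[-0.002,0.006,0],[0,0,0],[0,0,0],[0,0,0],[0,0,0],[0,0,0],[0,0,0],[0,0,0]],"angular":[[0,0,0],[0,0,0],[0,0,0],[0,0,0],[0,0,0],[0,0,0],[0,0,0],[0,0,0]],"hand":[0.1,0.2,0.3,0.35,0.4,0.5,0.6,1]}' 3
python3 -m creep '{"dp":[[0,0,0],[0,0,0],[0,0,0],[0,0,0]],"angular":[[0,0,0],[0,0,0],[0,0,0],[0,0,0]],"hand":[1,1,1,1]}'
```

```text
t: 6.77
tcp_pos: [614.7, 24.6, 184.2]
ee_rot: [3.141, -0.0, 0.32]
ft_force: [-0.3, -1.1, -0.1]
grip_width: 27.8
grip_force: 3.0
t: 7.1
tcp_pos: [614.7, 24.6, 184.2]
ee_rot: [3.141, -0.0, 0.32]
ft_force: [0.2, -2.1, -0.4]
grip_width: 27.8
grip_force: 3.0
```

```bash
python3 -m creep '{"dp":[[0,0,0],[0,0,0],[0,0,0],[0,0,0.005],[0,0,0.008],[0,0,0.008],[0,0,0.008],[0,0,0.008]],"angular":[[0,0,0],[0,0,0],[0,0,0],[0,0,0],[0,0,0],[0,0,0],[0,0,0],[0,0,0]],"hand":[1,1,1,1,1,1,1,1]}' 45
python3 -m creep '{"dp":[[0,0,0.008],[0,0,0.008],[0,0,0.008],[0,0,0.008],[0,0,0.008],[0,0,0.008],[0,0,0.008],[0,0,0.008],[0,0,0.008],[0,0,0.008],[0,0,0.008],[0,0,0.008]],"angular":[[0,0,0],[0,0,0],[0,0,0],[0,0,0],[0,0,0],[0,0,0],[0,0,0],[0,0,0],[0,0,0],[0,0,0],[0,0,0],[0,0,0]],"hand":[1,1,1,1,1,1,1,1,1,1,1,1]}'
```

```text
t: 7.77
tcp_pos: [614.6, 24.6, 190.9]
ee_rot: [-3.141, 0.002, 0.32]
ft_force: [6.9, -2.1, -16.7]
grip_width: 28.0
grip_force: 45.0
t: 8.77
tcp_pos: [614.3, 24.6, 214.4]
ee_rot: [-3.141, 0.003, 0.32]
ft_force: [5.4, -2.6, -18.0]
grip_width: 27.6
grip_force: 45.0
```

```bash
python3 -m creep '{"dp":[[0,0,0.008],[0,0,0.008],[0,0,0.008],[0,0,0.008],[0,0,0.008],[0,0,0.008],[0,0,0.008],[0,0,0.008],[0,0,0.008],[0,0,0.008],[0,0,0.008],[0,0,0.008]],"angular":[[0,0,0],[0,0,0],[0,0,0],[0,0,0],[0,0,0],[0,0,0],[0,0,0],[0,0,0],[0,0,0],[0,0,0],[0,0,0],[0,0,0]],"hand":[1,1,1,1,1,1,1,1,1,1,1,1]}'
python3 -m creep '{"dp":[[0,0,0.008],[0,0,0.008],[0,0,0.008],[0,0,0.008],[0,0,0.008],[0,0,0.008],[0,0,0.008],[0,0,0.008]],"angular":[[0,0,0],[0,0,0],[0,0,0],[0,0,0],[0,0,0],[0,0,0],[0,0,0],[0,0,0]],"hand":[1,1,1,1,1,1,1,1]}'
```

```text
t: 9.77
tcp_pos: [614.3, 24.6, 238.8]
ee_rot: [-3.141, 0.003, 0.32]
ft_force: [4.2, -2.9, -15.4]
grip_width: 27.8
grip_force: 45.0
t: 10.43
tcp_pos: [611.2, 25.9, 252.8]
ee_rot: [-3.135, 0.012, 0.321]
ft_force: [-0.8, 0.1, -31.4]
grip_width: 27.5
grip_force: 45.0
```

```bash
python3 -m creep '{"dp":[[0,0,-0.006],[0,0,-0.006],[0,0,0]],"angular":[[0,0,0],[0,0,0],[0,0,0]],"hand":[1,1,1]}'
python3 - <<'E'
from h import *
np.set_printoptions(precision=1,suppress=True)
im=env.get_image("scene"); cv2.imwrite("pics/s1.png",cv2.resize(im[140:300,180:380],None,fx=4,fy=4,interpolation=cv2.INTER_CUBIC)[:600,:,::-1])
im0=cv2.imread("pics/scene0.png"); 
cv2.imwrite("pics/s1.png",np.hstack([cv2.resize(a[140:290,220:340],None,fx=3.3,fy=3.3,interpolation=cv2.INTER_CUBIC) for a in(im0,im[:,:,::-1])]))
print(proj("scene",(615,24.5,198.5+17.5)),proj("scene",(615,24.5,198.5+35.5)),proj("scene",(615,24.5,169)))
print(env.get_state()["ft_force"])
E
```

```text
t: 10.68
tcp_pos: [611.8, 26.0, 251.5]
ee_rot: [-3.137, 0.008, 0.321]
ft_force: [-3.5, 0.1, -25.2]
grip_width: 28.0
grip_force: 45.0
[279.  187.6] [279.  181.8] [278.9 202.3]
[ -0.5   0.3 -30.5]
```

View pics/s1.png

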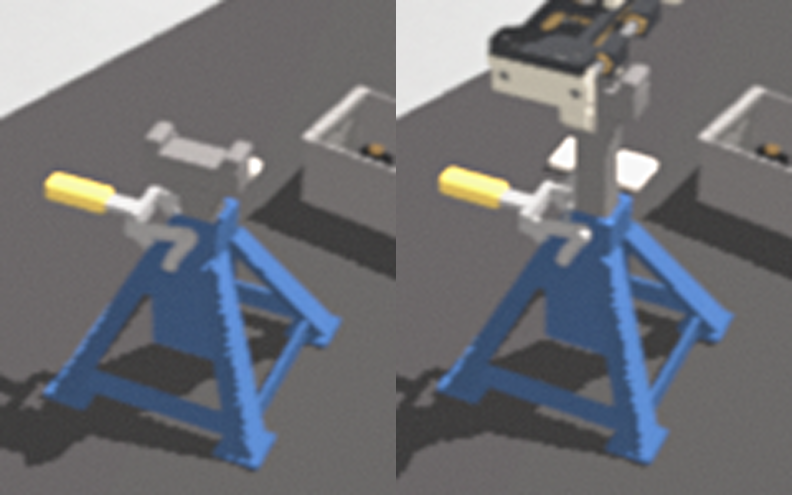

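The pictures show the saddle at the start at about row 185, which means the column already stood one tooth up. I have therefore drawn it to its stop, and the stand's weight now hangs on the hand. I'll lower it gently.

```bash
for i in 1; do python3 -m creep '{"dp":[[0,0,-0.004],[0,0,-0.004],[0,0,-0.004],[0,0,0]],"angular":[[0,0,0],[0,0,0],[0,0,0],[0,0,0]],"hand":[1,1,1,1]}'; python3 -m creep '{"dp":[[0,0,-0.004],[0,0,-0.004],[0,0,0]],"angular":[[0,0,0],[0,0,0],[0,0,0]],"hand":[1,1,1]}'; done
```

```text
t: 11.07
tcp_pos: [612.7, 25.7, 250.9]
ee_rot: [-3.139, 0.004, 0.321]
ft_force: [-5.3, 2.3, -19.6]
grip_width: 27.7
grip_force: 45.0
t: 11.32
tcp_pos: [612.5, 25.9, 250.7]
ee_rot: [-3.139, 0.003, 0.321]
ft_force: [-10.2, 3.1, -10.9]
grip_width: 27.8
grip_force: 45.0
```

```bash
python3 -m creep '{"dp":[[0,0,-0.006],[0,0,-0.006],[0,0,-0.006],[0,0,0],[0,0,0]],"angular":[[0,0,0],[0,0,0],[0,0,0],[0,0,0],[0,0,0]],"hand":[1,1,1,1,1]}'; python3 -m creep '{"dp":[[0,0,-0.006],[0,0,-0.006],[0,0,0],[0,0,0]],"angular":[[0,0,0],[0,0,0],[0,0,0],[0,0,0]],"hand":[1,1,1,1]}'
```

```text
t: 11.73
tcp_pos: [612.4, 26.0, 247.1]
ee_rot: [-3.139, 0.002, 0.321]
ft_force: [-12.5, 4.1, -5.5]
grip_width: 27.5
grip_force: 45.0
t: 12.07
tcp_pos: [612.4, 26.0, 244.1]
ee_rot: [-3.139, 0.002, 0.321]
ft_force: [-12.6, 3.1, -6.8]
grip_width: 27.9
grip_force: 45.0
```

```bash
python3 -m creep '{"dp":[[-0.004,0.001,0],[-0.004,0.001,0],[0,0,0],[0,0,0]],"angular":[[0,0,0],[0,0,0],[0,0,0],[0,0,0]],"hand":[1,1,1,1]}'; python3 -m creep '{"dp":[[0,0,-0.006],[0,0,-0.006],[0,0,0],[0,0,0]],"angular":[[0,0,0],[0,0,0],[0,0,0],[0,0,0]],"hand":[1,1,1,1]}'; python3 -c "
from rig import env
s=env.get_state();print(s['moment'])"
```

```text
t: 12.4
tcp_pos: [611.2, 26.0, 244.2]
ee_rot: [-3.141, 0.001, 0.321]
ft_force: [-9.8, 2.9, -7.0]
grip_width: 27.1
grip_force: 45.0
t: 12.73
tcp_pos: [611.2, 26.0, 241.4]
ee_rot: [-3.141, 0.0, 0.321]
ft_force: [-10.3, 2.0, -6.6]
grip_width: 27.6
grip_force: 45.0
[ 0.09888775  1.65111117 -0.00247728]
```

```bash
cat > flow.py <<'E'
from h import *
import sys
np.set_printoptions(precision=2,suppress=True)
for n in("scene","top"):
    a=cv2.imread(f"pics/{n}0.png",0); b=cv2.cvtColor(env.get_image(n),cv2.COLOR_RGB2GRAY)
    for k,(x,y) in {"-x+y?":(-97,97),"-x-y":(-97,-97),"+x-y":(97,-97),"+x+y":(97,97)}.items():
        c,s=np.cos(.32),np.sin(.32); X=np.array([615+c*x*.9-s*y*.9,24.5+s*x*.9+c*y*.9,15])
        p=proj(n,X); u,v=p.round().astype(int); w=7
        T=a[v-w:v+w+1,u-w:u+w+1]; S=b[v-w-5:v+w+6,u-w-5:u+w+6]
        r=cv2.matchTemplate(cv2.resize(S,None,fx=8,fy=8,interpolation=cv2.INTER_CUBIC),cv2.resize(T,None,fx=8,fy=8,interpolation=cv2.INTER_CUBIC),cv2.TM_CCOEFF_NORMED)
        m=cv2.minMaxLoc(r); d=np.array(m[3])/8-5
        mm=atz(n,p+d,15)-X
        print(n,k,p,"shift px",d,"mm",mm[:2],round(m[1],3))
E
python3 flow.py
```

```text
scene -x+y? [264.66 219.68] shift px [-0.62 -0.88] mm [-4.38  1.72] 0.99
scene -x-y [237.1  255.86] shift px [-0.5 -1. ] mm [-3.93  1.72] 0.963
scene +x-y [295.33 275.8 ] shift px [-0.62 -1.  ] mm [-3.5   1.54] 0.978
scene +x+y [318.43 235.65] shift px [-0.75 -0.88] mm [-3.99  1.53] 0.99
top -x+y? [223.65 213.12] shift px [-1.12 -1.25] mm [3.78 3.33] 0.438
top -x-y [278.75 194.19] shift px [-0.5   1.12] mm [-3.38  1.57] 0.969
top +x-y [259.61 140.22] shift px [ 0.38 -5.  ] mm [15.47 -1.38] 0.383
top +x+y [205.02 158.58] shift px [-1.25  3.12] mm [-9.53  3.79] 0.666
```

The feet have all shifted by about (-4,+1.7) mm and stand flat. I'll relieve the side load, then settle onto the tooth.

```bash
python3 -m creep '{"dp":[[-0.004,0.001,0],[-0.004,0.001,0],[0,0,0],[0,0,0]],"angular":[[0,0,0],[0,0,0],[0,0,0],[0,0,0]],"hand":[1,1,1,1]}';  python3 -m creep '{"dp":[[-0.004,0,0],[-0.004,0,0],[0,0,0],[0,0,0]],"angular":[[0,0,0],[0,0,0],[0,0,0],[0,0,0]],"hand":[1,1,1,1]}'; python3 flow.py | grep -v "0\.[346].. *$"
```

```text
t: 13.17
tcp_pos: [610.9, 25.9, 240.9]
ee_rot: [3.141, -0.002, 0.321]
ft_force: [-4.1, 0.7, -4.6]
grip_width: 27.5
grip_force: 45.0
t: 13.5
tcp_pos: [610.6, 25.9, 240.0]
ee_rot: [3.14, -0.005, 0.321]
ft_force: [6.4, 1.1, -6.7]
grip_width: 28.1
grip_force: 45.0
scene -x+y? [264.66 219.68] shift px [-0.75 -0.88] mm [-4.66  1.46] 0.991
scene -x-y [237.1  255.86] shift px [-0.5 -1. ] mm [-3.93  1.72] 0.964
scene +x-y [295.33 275.8 ] shift px [-0.62 -1.  ] mm [-3.5   1.54] 0.98
scene +x+y [318.43 235.65] shift px [-0.75 -0.88] mm [-3.99  1.53] 0.989
top -x-y [278.75 194.19] shift px [-0.62  1.12] mm [-3.38  1.95] 0.967
```

```bash
python3 -m creep '{"dp":[[0.004,0,-0.004],[0,0,-0.004],[0,0,0],[0,0,0]],"angular":[[0,0,0],[0,0,0],[0,0,0],[0,0,0]],"hand":[1,1,1,1]}';  python3 -m creep '{"dp":[[0,0,-0.004],[0,0,0],[0,0,0]],"angular":[[0,0,0],[0,0,0],[0,0,0]],"hand":[1,1,1]}'
```

```text
t: 13.93
tcp_pos: [610.8, 25.9, 238.2]
ee_rot: [3.14, -0.004, 0.321]
ft_force: [4.2, 2.2, 0.7]
grip_width: 27.3
grip_force: 45.0
t: 14.18
tcp_pos: [610.8, 25.9, 238.1]
ee_rot: [3.14, -0.005, 0.321]
ft_force: [4.8, 2.9, 5.2]
grip_width: 28.1
grip_force: 45.0
```

```bash
python3 -m creep '{"dp":[[0,0,-0.003],[0,0,-0.003],[0,0,0],[0,0,0]],"angular":[[0,0,0],[0,0,0],[0,0,0],[0,0,0]],"hand":[1,1,1,1]}'
```

```text
t: 14.52
tcp_pos: [610.9, 25.9, 237.9]
ee_rot: [3.139, -0.006, 0.321]
ft_force: [1.3, 2.0, 12.2]
grip_width: 28.0
grip_force: 45.0
```

```bash
python3 -m creep '{"dp":[[0,0,-0.003],[0,0,0],[0,0,0],[0,0,0],[0,0,0],[0,0,0],[0,0,0]],"angular":[[0,0,0],[0,0,0],[0,0,0],[0,0,0],[0,0,0],[0,0,0],[0,0,0]],"hand":[1,1,1,1,1,1,1]}';python3 -m creep '{"dp":[[0,0,0],[0,0,0],[0,0,0],[0,0,0],[0,0,0],[0,0,0],[0,0,0],[0,0,0]],"angular":[[0,0,0],[0,0,0],[0,0,0],[0,0,0],[0,0,0],[0,0,0],[0,0,0],[0,0,0]],"hand":[1,1,1,1,1,1,1,1]}'
```

```text
t: 15.1
tcp_pos: [610.9, 25.9, 237.8]
ee_rot: [3.139, -0.007, 0.321]
ft_force: [0.6, 2.3, 16.4]
grip_width: 27.8
grip_force: 45.0
t: 15.77
tcp_pos: [610.9, 25.9, 237.9]
ee_rot: [3.139, -0.007, 0.321]
ft_force: [0.3, 2.3, 15.1]
grip_width: 27.9
grip_force: 45.0
```

```bash
python3 -m creep '{"dp":[[0,0,0.005],[0,0,0.005],[0,0,0.003],[0,0,0],[0,0,0]],"angular":[[0,0,0],[0,0,0],[0,0,0],[0,0,0],[0,0,0]],"hand":[1,1,1,1,1]}'; python3 -m creep '{"dp":[[0,0,0],[0,0,0],[0,0,0],[0,0,0],[0,0,0],[0,0,0],[0,0,0],[0,0,0]],"angular":[[0,0,0],[0,0,0],[0,0,0],[0,0,0],[0,0,0],[0,0,0],[0,0,0],[0,0,0]],"hand":[0.3,0.2,0.1,0,-0.2,-0.4,-0.4,-0.4]}' 10
python3 -c "
from rig import env
print(env.get_calibration('wrist')['tool_from_camera'],env.get_state()['joint_pos'])"; python3 flow.py | grep -v "0\.[346].. *$"
```

```text
t: 16.18
tcp_pos: [610.8, 25.9, 238.1]
ee_rot: [3.14, -0.004, 0.321]
ft_force: [5.5, 2.4, 2.0]
grip_width: 28.0
grip_force: 45.0
t: 16.85
tcp_pos: [609.6, 25.8, 237.0]
ee_rot: [3.142, 0.0, 0.321]
ft_force: [0.3, 0.2, 0.9]
grip_width: 63.8
grip_force: 0.0
[[-1.24143556e-05 -9.60556961e-01 -2.78083306e-01  7.56949153e+01]
 [ 9.99999961e-01 -8.98659208e-05  2.65772806e-04  5.83833949e-01]
 [-2.80280132e-04 -2.78083292e-01  9.60556924e-01 -1.57607879e+02]
 [ 0.00000000e+00  0.00000000e+00  0.00000000e+00  1.00000000e+00]] [-8.32712390e-02  4.94260649e-01  1.25590635e+00 -1.10756834e-04
  1.39151819e+00  1.16699390e+00]
scene -x+y? [264.66 219.68] shift px [-0.75 -0.88] mm [-4.66  1.46] 0.991
scene -x-y [237.1  255.86] shift px [-0.38 -1.12] mm [-4.04  2.3 ] 0.965
scene +x-y [295.33 275.8 ] shift px [-0.62 -1.  ] mm [-3.5   1.54] 0.977
scene +x+y [318.43 235.65] shift px [-0.75 -0.88] mm [-3.99  1.53] 0.99
top -x-y [278.75 194.19] shift px [-0.62  1.12] mm [-3.38  1.95] 0.965
top +x+y [205.02 158.58] shift px [-1.    4.25] mm [-12.97   3.05] 0.66
```

```bash
python3 -m creep '{"dp":[[0,0,0.04],[0,0,0.07],[0,0,0.07],[0,0,0.07],[0,0,0.07],[-0.04,-0.013,0],[-0.06,-0.02,0],[-0.1,-0.034,0],[-0.1,-0.034,0],[-0.1,-0.034,0],[0,0,0],[0,0,0]],"angular":[[0,0,0],[0,0,0],[0,0,0],[0,0,0],[0,0,0],[0,0,0.077],[0,0,0.077],[0,0,0.077],[0,0,0.077],[0,0,0.077],[0,0,0.077],[0,0,0.077]],"hand":[-0.4,-0.4,-0.4,-0.4,-0.4,-0.4,-0.4,-0.4,-0.4,-0.4,-0.4,-0.4]}'
python3 -m creep '{"dp":[[0,0,0],[0,0,0],[0,0,0],[0,0,0],[0,0,0],[0,0,0],[0,0,0],[0,0,0],[0,0,0],[0,0,0],[0,0,0],[0,0,0]],"angular":[[0,0,0.077],[0,0,0.077],[0,0,0.077],[0,0,0.077],[0,0,0.077],[0,0,0.077],[0,0,0.077],[0,0,0.077],[0,0,0.077],[0,0,0.077],[0,0,0.077],[0,0,0.077]],"hand":[-0.4,-0.4,-0.4,-0.4,-0.4,-0.4,-0.4,-0.4,-0.4,-0.4,-0.4,-0.4]}'
python3 -m creep '{"dp":[[0,0,0],[0,0,0],[0,0,0],[0,0,0],[0,0,0],[0,0,0],[0,0,0],[0,0,0]],"angular":[[0,0,0.077],[0,0,0.077],[0,0,0.077],[0,0,0.077],[0,0,0.077],[0,0,0.077],[0,0,0.074],[0,0,0]],"hand":[-0.4,-0.4,-0.4,-0.4,-0.4,-0.4,-0.4,-0.4]}'
python3 - <<'E'
from h import *
np.set_printoptions(precision=1,suppress=True)
for n in("scene","top"):
    im=env.get_image(n)
    for th,z in(("handle_grip",149),("saddle",270.5)):
        r=env.place_of(n,th)
        if r: print(n,th,atz(n,np.array(r[0]["position"])*[512,384],z),r[0]["confidence"])
    cv2.imwrite(f"pics/{n}2.png",im[:,:,::-1])
E
```

```text
t: 17.95
tcp_pos: [508.6, -8.4, 318.6]
ee_rot: [3.14, -0.0, 1.172]
ft_force: [0.7, 0.6, 0.3]
grip_width: 64.7
grip_force: 0.0
t: 18.95
tcp_pos: [509.7, -8.0, 317.9]
ee_rot: [3.141, 0.001, 2.625]
ft_force: [1.0, 0.7, 1.1]
grip_width: 64.0
grip_force: 0.0
t: 19.62
tcp_pos: [509.7, -8.0, 317.9]
ee_rot: [-3.141, 0.001, -2.818]
ft_force: [0.9, -0.6, -0.3]
grip_width: 64.6
grip_force: 0.0
scene handle_grip [511.4 -16.  149. ] 0.85
scene saddle [620.4  16.7 270.5] 0.88
top handle_grip [505.7 -15.6 149. ] 0.51
top saddle [617.5  30.2 270.5] 0.46
```

View pics/scene2.png

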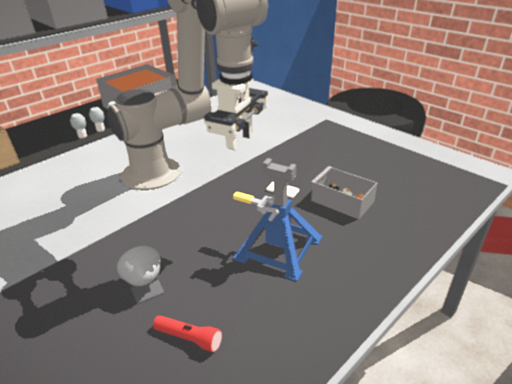

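The scene picture shows the saddle held up at (280,170), the grip at (244,198) and the stand upright, with the gripper above the handle. I'm descending onto it.

```bash
python3 -m creep '{"dp":[[0,0,-0.1],[0,0,-0.1],[0,0,-0.1],[0,0,-0.1],[0,0,-0.1],[0,0,-0.1],[0,0,-0.08],[0,0,-0.04],[0,0,-0.02],[0,0,0],[0,0,0]],"angular":[[0,0,0],[0,0,0],[0,0,0],[0,0,0],[0,0,0],[0,0,0],[0,0,0],[0,0,0],[0,0,0],[0,0,0],[0,0,0]],"hand":[-0.4,-0.4,-0.4,-0.4,-0.4,-0.4,-0.4,-0.2,0,0,0]}' 3
python3 -m creep '{"dp":[[0,0,0],[0,0,0],[0,0,0],[0,0,0],[0,0,0],[0,0,0],[0,0,0],[0,0,0],[0,0,0],[0,0,0]],"angular":[[0,0,0],[0,0,0],[0,0,0],[0,0,0],[0,0,0],[0,0,0],[0,0,0],[0,0,0],[0,0,0],[0,0,0]],"hand":[0.2,0.3,0.4,0.45,0.5,0.6,0.7,1,1,1]}' 3
```

```text
t: 20.83
tcp_pos: [510.3, -8.1, 132.9]
ee_rot: [-3.141, 0.001, -2.823]
ft_force: [-0.6, -0.6, -0.0]
grip_width: 46.6
grip_force: 0.0
t: 21.67
tcp_pos: [509.5, -7.7, 132.0]
ee_rot: [3.141, -0.0, -2.823]
ft_force: [-1.4, 1.9, 1.7]
grip_width: 20.1
grip_force: 3.0
```

```bash
python3 -m creep '{"dp":[[0,0,0],[0,0,0],[0,0,0.01],[0,0,0.015],[0.001,0,0.016],[0.001,0,0.016],[0.001,0.001,0.016],[0.002,0.001,0.016],[0.002,0.001,0.016],[0.002,0.001,0.016]],"angular":[[0,0,0],[0,0,0],[0,0,0],[0,0,0],[0,0,0],[0,0,0],[0,0,0],[0,0,0],[0,0,0],[0,0,0]],"hand":[1,1,1,1,1,1,1,1,1,1]}' 25
python3 -m creep '{"dp":[[0.003,0.001,0.016],[0.003,0.001,0.016],[0.003,0.001,0.01],[0,0,0],[0,0,0]],"angular":[[0,0,0],[0,0,0],[0,0,0],[0,0,0],[0,0,0]],"hand":[1,1,1,1,1]}'
```

```text
t: 22.5
tcp_pos: [511.5, -7.0, 162.8]
ee_rot: [3.141, -0.001, -2.823]
ft_force: [-1.3, 2.6, -4.1]
grip_width: 19.9
grip_force: 25.0
t: 22.92
tcp_pos: [514.1, -6.2, 173.0]
ee_rot: [-3.142, 0.0, -2.823]
ft_force: [-2.9, 1.6, -2.0]
grip_width: 19.8
grip_force: 25.0
```

```bash
for i in 1 2 3; do python3 -m creep '{"dp":[[0,0,0],[0,0,0],[0,0,0],[0,0,0],[0,0,0],[0,0,0],[0,0,0],[0,0,0],[0,0,0],[0,0,0],[0,0,0],[0,0,0]],"angular":[[0,0,0],[0,0,0],[0,0,0],[0,0,0],[0,0,0],[0,0,0],[0,0,0],[0,0,0],[0,0,0],[0,0,0],[0,0,0],[0,0,0]],"hand":[1,1,1,1,1,1,1,1,1,1,1,1]}'|grep -E "t:|force|pos"; done
python3 - <<'E'
from h import *
im=env.get_image("scene");im0=cv2.imread("pics/scene0.png")
cv2.imwrite("pics/s3.png",np.hstack([cv2.resize(a[140:290,220:340],None,fx=3.3,fy=3.3,interpolation=cv2.INTER_CUBIC) for a in(im0,im[:,:,::-1])]))
E
```

```text
t: 23.92
tcp_pos: [514.1, -6.2, 172.7]
ee_rot: [3.141, -0.0, -2.823]
ft_force: [-4.2, 2.3, -0.8]
grip_force: 25.0
t: 24.92
tcp_pos: [514.1, -6.2, 172.7]
ee_rot: [3.141, -0.0, -2.823]
ft_force: [-4.6, 2.5, -1.1]
grip_force: 25.0
t: 25.92
tcp_pos: [514.1, -6.2, 172.7]
ee_rot: [3.141, -0.0, -2.823]
ft_force: [-4.4, 3.1, -0.8]
grip_force: 25.0
```

View pics/s3.png

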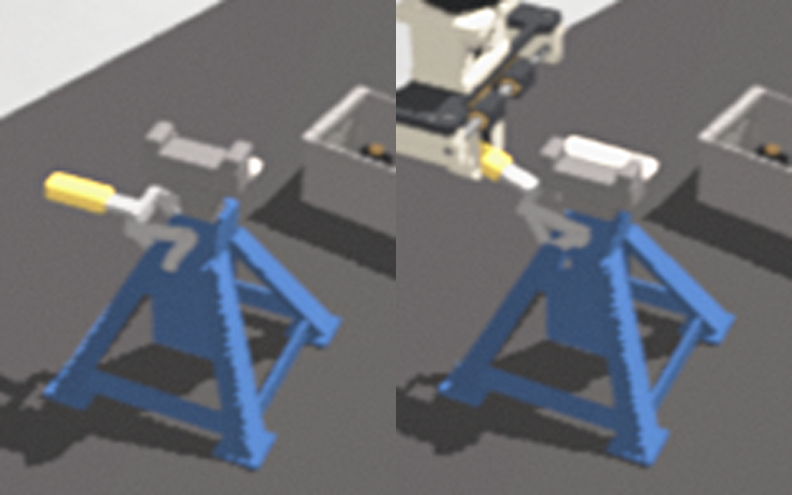

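On the right, the saddle sits about 18 mm lower than it did at the start, at crop (592,170), where a fully lowered saddle should be. The column is fully down with the handle up. I'm lowering the handle home now.

```bash
python3 -m creep '{"dp":[[-0.003,-0.001,-0.012],[-0.003,-0.001,-0.016],[-0.003,-0.001,-0.016],[-0.002,-0.001,-0.016],[-0.002,-0.001,-0.016],[-0.002,-0.001,-0.016],[-0.001,-0.001,-0.016],[-0.001,0,-0.016],[-0.001,0,-0.016],[0,0,-0.014],[0,0,-0.006],[0,0,0]],"angular":[[0,0,0],[0,0,0],[0,0,0],[0,0,0],[0,0,0],[0,0,0],[0,0,0],[0,0,0],[0,0,0],[0,0,0],[0,0,0],[0,0,0]],"hand":[1,1,1,1,1,1,1,1,1,1,1,1]}'
```

```text
t: 26.97
tcp_pos: [510.6, -7.5, 133.4]
ee_rot: [-3.142, 0.003, -2.823]
ft_force: [-2.6, 6.0, 3.6]
grip_width: 19.7
grip_force: 25.0
```

Back home with light contact. I'll open slowly, retreat upward, and check.

```bash
python3 -m creep '{"dp":[[0,0,0],[0,0,0],[0,0,0],[0,0,0],[0,0,0],[0,0,0],[0,0,0],[0,0,0]],"angular":[[0,0,0],[0,0,0],[0,0,0],[0,0,0],[0,0,0],[0,0,0],[0,0,0],[0,0,0]],"hand":[0.5,0.4,0.3,0.2,0,-0.1,-0.1,-0.1]}' 5
python3 -m creep '{"dp":[[0,0,0.03],[0,0,0.06],[0,0,0.1],[0,0,0.1],[0,0,0.1],[0,0,0.1],[-0.1,-0.05,0.1],[-0.1,-0.1,0],[-0.1,-0.1,0],[0,-0.1,0],[0,-0.1,0],[0,0,0]],"angular":[[0,0,0],[0,0,0],[0,0,0],[0,0,0],[0,0,0],[0,0,0],[0,0,0],[0,0,0],[0,0,0],[0,0,0],[0,0,0],[0,0,0]],"hand":[-0.1,-0.1,-0.1,-0.1,-0.1,-0.1,-0.1,-0.1,-0.1,-0.1,-0.1,-0.1]}'
python3 flow.py
python3 - <<'E'
from h import *
im=env.get_image("scene");cv2.imwrite("pics/s4.png",im[:,:,::-1])
E
```

```text
t: 27.63
tcp_pos: [509.7, -8.1, 132.7]
ee_rot: [3.142, 0.0, -2.823]
ft_force: [0.2, 0.5, 0.5]
grip_width: 50.1
grip_force: 0.0
t: 28.63
tcp_pos: [434.4, -123.9, 281.1]
ee_rot: [-3.139, 0.0, -2.826]
ft_force: [0.2, -0.4, 0.1]
grip_width: 50.4
grip_force: 0.0
scene -x+y? [264.66 219.68] shift px [-0.62 -0.88] mm [-4.38  1.72] 0.993
scene -x-y [237.1  255.86] shift px [-0.88 -1.  ] mm [-4.69  1.01] 0.9
scene +x-y [295.33 275.8 ] shift px [-0.62 -1.  ] mm [-3.5   1.54] 0.977
scene +x+y [318.43 235.65] shift px [-0.75 -0.88] mm [-3.99  1.53] 0.99
top -x+y? [223.65 213.12] shift px [-1.25  1.88] mm [-5.55  3.76] 0.636
top -x-y [278.75 194.19] shift px [-0.75  1.5 ] mm [-4.51  2.35] 0.891
top +x-y [259.61 140.22] shift px [-0.25  1.25] mm [-3.86  0.82] 0.953
top +x+y [205.02 158.58] shift px [-0.38  1.25] mm [-3.82  1.14] 0.962
```

View pics/s4.png

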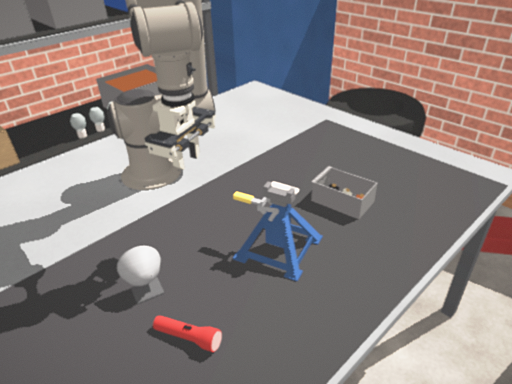

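The scene picture shows the saddle down at (282,188), the handle home at (244,198), and everything else where it was. Handing in.

```bash
python3 -c "
from rig import env
print(env.hand_in())"
```

```text
the job is handed in; nothing more can be done
None
```

I handed the job in, but not cleanly: the stand's feet briefly left the mat by an estimated 3 mm, and it now stands about 4 mm from where it was. The column was already one tooth up when I started, so I drew it into its stop. The rest went as asked: the pawl held under the top tooth against about 15 N for just over a second, the column sank fully with the handle held up, the handle is back home, and in the last picture nothing else had moved.

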